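# Show a glaze test tile under the inspection lamp

## Task

Raise the folded inspection lamp's panel to about 60 degrees and let go of it. Then take the test tile with the notched corner out of its holder and hold it in the air at the viewing spot in front of the lamp, level, label face up, with its notched (labelled) end pointing to the lamp's right as seen from the robot. Finish while holding it still there; leave the other tile and everything else on the table where it is.

Things in the scene. Friction and masses are not known exactly. Their poses are not given: they have to be found in the camera images.
- lamp: Fold-up inspection lamp, fixed to the table: flat grey base 150 x 200 x 20 mm. Origin on the table; the base spans x from -55 mm (front edge, facing the robot) to +95 mm, y +-100 mm. x points away from the robot to the hinge, y to its left as seen from the robot, z up. Its yaw varies by about 0.3 rad.
- lamp_panel (a joint): Angle of the lamp's panel (rad): 0 folded flat on the base, 1.05 is 60 degrees up, stop at 1.9. It rises about the hinge with its free front edge coming up. A stiff hinge: it stays where it is left; lifting at the bar takes about 5 N. Starts between 0 and 0.2. Panel: 130 x 190 x 14 mm, its free edge 140 mm from the hinge.
- lamp_hinge (a point): Middle of the panel's hinge axis, which runs along the lamp's y, 40 mm above the table, 85 mm behind the lamp's origin.
- lamp_bar (a point): Middle of the round steel bar (12 mm thick, parallel to the hinge, 82 mm free between its two side arms) at the panel's free edge, 190 mm from the hinge axis and 50 mm clear of the panel's edge; moves with the panel. When folded it is 40 mm above the table, in front of the base, and can be pinched from above.
- lamp_spot (a point): The viewing spot, a point in the air 45 mm in front of the base's front edge on the lamp's middle line, 130 mm above the table. The tile's centre belongs here at the end.
- lamp_right (a point): A point in the air 300 mm to the right (lamp -y) of lamp_spot; the tile's notched end has to point to it at the end.
- wheel: Cast-iron banding wheel, fixed, does not turn: disc 170 mm across, top 70 mm above the table. Two wooden holders stand on it at wheel y = +30 and -30 mm, each 40 mm long (wheel x), 24 mm high; slot 9.5 mm wide, 12 mm deep, floor 12 mm above the disc. A tile stands in each, in either order, its axes parallel to the wheel's. Origin on the table under the centre.
- tile: The tile to show: stoneware, 66 mm long (x), 8 thick (y), 44 high (z), 40 to 70 g, standing on a long edge in a holder, 32 mm above it. Origin: middle of the lower edge. +x points to the labelled end, whose upper corner (+x, +z) has a 12 x 12 mm notch; +y is out of the label face (paper label 24 x 20 mm near that end). Looking at the label face, the notch is at the upper left.
- tile_mid (a point): The tile's centre, 22 mm above its lower edge, axes as tile. At the start the label faces within about 100 degrees of straight towards the robot. Gripped by its two end faces (66 mm apart) from the label side, tool tilted 45 degrees, it can be lifted straight up and turned face up, the tool then tilted 45 degrees the other way.
- plain_tile: The other tile, same size and label but with no notch; stands in the other holder, 60 mm away, facing the same way. Leave it alone. Origin at the middle of its lower edge.
- bowl: Bystander: clay bowl, 110 mm across, 50 mm high. Origin under its centre.
- jar: Bystander: jar 70 mm across, 90 mm high. Origin under its centre.
- spatula: Bystander: spatula 200 mm long, lying flat. Origin on its underside near the middle.
- kiln_post: Bystander: square kiln post 30 x 30 x 60 mm, standing. Origin under its centre.
- cup: Bystander: cup 76 mm across, 80 mm high. Origin under its centre.
- brush: Bystander: brush 170 mm long, lying flat near the robot. Origin on its underside near the middle.
- rib: Bystander: flat wooden rib 90 x 50 x 6 mm. Origin under its centre.

How it is judged:
By the outcome, as a careful person would: the job done as asked, in the order asked, and still so for the second after the job is handed in, while the arm keeps its last pose, push and grip.
It also fails if it takes over 58 s, if anything falls off the work surface, if the arm or the gripper's body presses on something with over 40 N, if the wrist force passes 120 N, or if a joint passes its speed limit or range.

## Robot

A 6-joint arm with a two-finger parallel gripper is mounted at the origin on the work surface. World frame = base frame: x ahead of the robot, y to its left, z up, the work surface at z = 0. Lengths are in mm, angles in rad, forces in N, time in s.
With the tool pointing down it reaches from about 250 to 775 mm from the base axis. Payload 4 kg.
Tool frame: the origin (TCP) lies at the centre of the arm's flange, where the gripper is bolted on; the fingertips stand 199 mm ahead of it and the grasp point (between the pads) lies 180 mm ahead of it; z points along the fingers, y is the line along which they close (so a half turn about z gives the same grasp; the last joint's range is limited). The gripper opens to 94 mm and grips with 3 to 60 N. Pads are 16 mm wide; open, the fingers measure 119 mm over their backs; the gripper's body (75 mm by 177 mm) begins 78 mm behind the grasp point.
Start: joints at [1.145, 0.087, 1.371, -0, 1.684, -0.103], TCP at [174.475, 521.592, 404.706] pointing down, gripper open.
Joint ranges: [-3.1, 3.1], [-0.76, 2.03], [0.27, 2.55], [-1.08, 4.22], [0.17, 2.65], [-2.57, 2.57]. Speed limits (rad/s): [2.79, 2.79, 3.14, 3.14, 3.14, 3.14].

## Interface

Orientations are given as a unit quaternion [w, x, y, z].
In Python, from cell import readout, get_image, bot, finder gives the robot as it stands.
- The arm moves only by the tool jog_arm, never from a script. Its argument "steps" is a list of rows, each a list of 7 numbers: the finger opening in m, from 0 to 0.094, then the shift along the tool's x, y, z in m, then the turn, a rotation vector about the tool's x, y, z in rad. A call has 1 to 12 rows; each row shifts and turns the commanded pose from where the row before left it, along the tool's axes as they then stand; what a row does not reach is not made up. A row lasts 1/8 s, in which the tool goes at most 62.5 mm and 10.7 degrees, less where a joint would pass 70% of its speed; a pose out of reach is approached as far as the arm can. A call with a gripper value outside its range is refused whole. The fingers move at their own pace and stop on an object; the grip force is fixed at half the most. Time passes only in rows, so rows that do not move let the fingers close. It gives the time, the measured TCP pose, the force, the opening and the grip force at its end, in the units of the state.
- readout.read_state(): the state, without advancing time (a new reading comes with each control period).
- get_image(name): name is "side" or "top"; returns a dict with "pixels" (420x560x3 uint8, red, green, blue), "fov_y" (degrees; the focal length in pixels is half the picture's height over the tangent of half this angle, whatever the lens; pixels are square), "cx", "cy" (the principal point, pixels), "world_from_camera" (4x4, takes a point from camera to world coordinates). Camera axes: x right, y down, z forward; pixel columns grow to the right and rows downward; lengths in mm; the calibration is good to about 2 mm. A picture is of the moment at which its call begins. There is no depth.
- bot.finish_job(): hands the job in; it is judged then, once.
Trained networks look in a picture, given as the dict that the camera call returned (one of the last four; its "shot" number tells which), for a name from the list of things; names that differ only in an ending like _2 or _b are one class to them, and where a whole thing is asked for, a point or a joint stands for the part that bears it (a point fixed in the world has none). Each returns a list of dicts, best first, with "p" (0 to 1); they miss things now and then, are a little off and sometimes report something else, mostly with a low value. They report only what shows in the picture. A call takes as long as a camera call.
- finder.look_for(picture, query): "rect" ([left, top, right, bottom] in pixels, round what is visible of it).
- finder.landmark_of(picture, query): "pixel" ([column, row] in pixels: a listed point, or the origin of a listed thing).
The state is a dict: "time": time; "joints": joint angles; "qd": joint speeds; "joint_efforts": joint torques, N m; "eef_pos": TCP position; "orientation": TCP orientation; "wrist_force": force on the tool from outside, world axes, zero at the start; "wrist_torque": the same for the moment, N m; "grip_width": opening from 0.0 (shut) to 1.0 (fully open); "grasp_force": force on a finger pad.
Only numpy, scipy, OpenCV 4.12 (cv2) and the standard library are available. Lean on these libraries where they do the work, as an engineer would, in place of code of your own. Each camera call takes 0.05 s, during which the arm holds its last target. There are 200 camera calls.

## Working session

There is one attempt and no reset: what is moved stays moved. The work goes in short steps, Python scripts to look and compute and a tool call to move; the robot and the scene stay as the last step left them, time stands still between calls to the robot, and variables do not carry over. Pictures are saved under pics/ and viewed, at most 10 in all, crops included, and the job is handed in when it is done.

Besides the shell and the picture viewer there is one more tool, called after ">>>" in YAML: its name, and indented under it one key for each argument. jog_arm: Moves the arm, as the interface text tells. Its arguments: {"type":"object","properties":{"steps":{"type":"array","items":{"type":"array","items":{"type":"number"}}}},"required":["steps"]}

```bash
mkdir -p pics; ls; cat > h.py <<'E'
import numpy as np, cv2
from cell import readout, get_image, bot, finder
def ray(im,px):
    h=im["pixels"].shape[0]; f=h/2/np.tan(np.radians(im["fov_y"])/2)
    T=np.array(im["world_from_camera"]); d=T[:3,:3]@np.array([(px[0]-im["cx"])/f,(px[1]-im["cy"])/f,1])
    return T[:3,3],d/np.linalg.norm(d)
def onz(im,px,z):
    o,d=ray(im,px); return o+d*(z-o[2])/d[2]
def tri(a,pa,b,pb):
    o1,d1=ray(a,pa);o2,d2=ray(b,pb)
    s=np.linalg.lstsq(np.c_[d1,-d2],o2-o1,rcond=None)[0]
    p,q=o1+s[0]*d1,o2+s[1]*d2
    return (p+q)/2,np.linalg.norm(p-q)
def proj(im,P):
    h=im["pixels"].shape[0]; f=h/2/np.tan(np.radians(im["fov_y"])/2)
    c=np.linalg.inv(np.array(im["world_from_camera"]))@np.r_[P,1]
    return np.array([im["cx"]+f*c[0]/c[2],im["cy"]+f*c[1]/c[2]])
def save(im,n): cv2.imwrite(f"pics/{n}.png",im["pixels"][:,:,::-1])
E
python3 - <<'E'
from h import *
np.set_printoptions(precision=1,suppress=True)
s=get_image("side");t=get_image("top")
save(s,"s0");save(t,"t0")
for im in(s,t): print(np.array(im["world_from_camera"]),im["fov_y"],im["cx"],im["cy"])
for q in["lamp","lamp_hinge","lamp_bar","lamp_spot","wheel","tile","tile_mid","plain_tile","bowl","jar","kiln_post","cup","spatula","brush","rib"]:
    a=finder.landmark_of(s,q);b=finder.landmark_of(t,q)
    print(q,[(np.array(x["pixel"]),round(x["p"],2)) for x in a[:2]],[(np.array(x["pixel"]),round(x["p"],2)) for x in b[:2]],tri(s,a[0]["pixel"],t,b[0]["pixel"]) if a and b else "")
print(readout.read_state())
E
```

```text
pics
[[  -1.    -0.2    0.2  305.9]
 [  -0.3    0.7   -0.6  795.7]
 [   0.    -0.7   -0.7 1035.3]
 [   0.     0.     0.     1. ]] 44.324428389421655 286.42820684432974 214.75798742877598
[[   0.    -1.     0.1  414.6]
 [  -1.    -0.     0.   -29.3]
 [  -0.    -0.1   -1.  1153.9]
 [   0.     0.     0.     1. ]] 54.6923859857854 276.55112405087186 206.5891311773096
lamp [(array([256.7, 278.2]), 0.85), (array([226.7, 173.8]), 0.65)] [(array([228.5, 197.3]), 0.68)] (array([566.9, 116. ,   1.6]), np.float64(10.060903297224591))
lamp_hinge [(array([224.1, 254.4]), 0.63)] [(array([235.4, 168.2]), 0.58)] (array([649.7,  95.5,  38.9]), np.float64(0.8998824730586389))
lamp_bar [(array([291.3, 278.5]), 0.9), (array([350.7, 246.9]), 0.51)] [(array([209.8, 231.4]), 0.81)] (array([467.6, 152. ,  87.6]), np.float64(2.6862736958649718))
lamp_spot [(array([286.3, 265.9]), 0.57)] [(array([211.2, 229.3]), 0.8), (array([283.4, 264.6]), 0.45)] (array([476.5, 144. , 119.6]), np.float64(7.567823507586959))
wheel [(array([299., 185.]), 0.98), (array([254.6, 278.8]), 0.53)] [(array([345.2, 209.8]), 0.57), (a
[... 1328 characters left out ...]
.5]), 0.97)] [(array([282. , 268.8]), 0.74), (array([359.6, 196.4]), 0.67)] (array([368.3, -40.3,   4.7]), np.float64(7.942177400588971))
rib [(array([366.2, 384.5]), 0.93), (array([254.7, 277.8]), 0.3)] [(array([303.2, 137.6]), 0.55)] (array([488.6,  98.5,  32.4]), np.float64(614.9059814804637))
{'time': 1.6, 'joints': array([ 1.1,  0.1,  1.4, -0. ,  1.7, -0.1]), 'qd': array([ 0.,  0.,  0.,  0.,  0., -0.]), 'joint_efforts': array([  0. , -34. , -30.3,   0.1,   0. ,  -0. ]), 'eef_pos': array([174.5, 521.6, 404.7]), 'orientation': array([0. , 0.2, 1. , 0. ]), 'wrist_force': array([ 0.2, -0.7, -0.6]), 'wrist_torque': array([-0., -0.,  0.]), 'grasp_force': 0.0, 'grip_width': 1.0008370684399803}
```

```bash
python3 - <<'E'
import cv2
for n,(x,y,w,h) in {"s0":(180,110,200,200),"t0":(150,130,260,180)}.items():
    c=cv2.imread(f"pics/{n}.png")[y:y+h,x:x+w]; k=min(800/w,600/h)
    cv2.imwrite(f"pics/{n}c.png",cv2.resize(c,None,fx=3,fy=3,interpolation=cv2.INTER_CUBIC))
E
```

```text
(no output)
```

View pics/s0c.png

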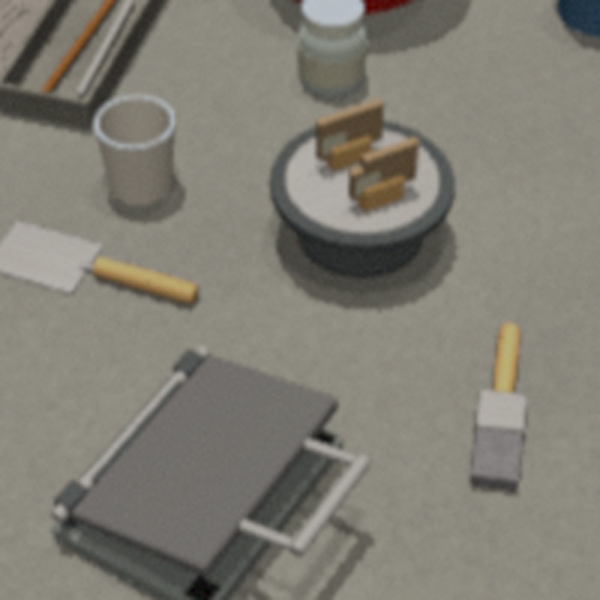

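View pics/t0c.png

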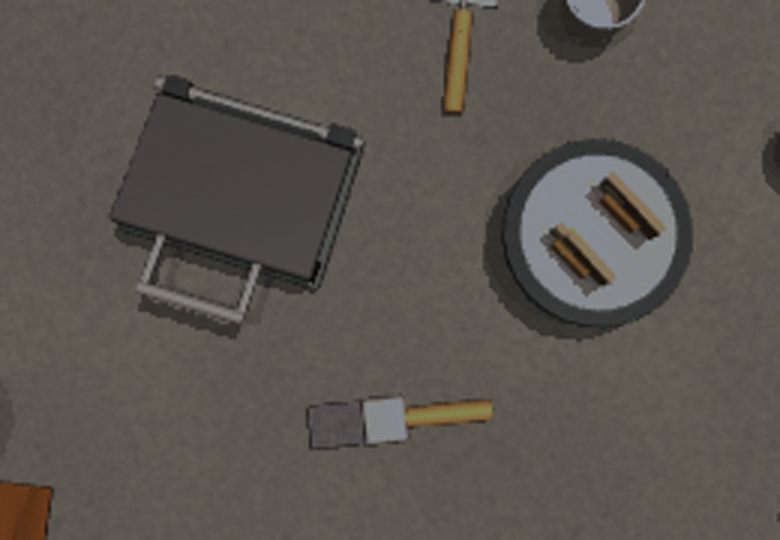

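View pics/t0.png

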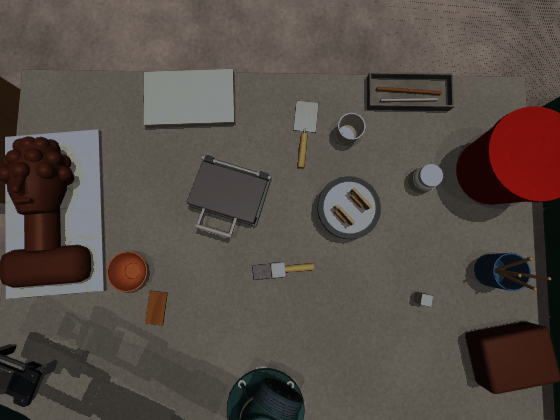

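```bash
python3 - <<'E'
import cv2,numpy as np
s=cv2.imread("pics/s0.png");t=cv2.imread("pics/t0.png")
def c(im,x,y,w,h,k): return cv2.resize(im[y:y+h,x:x+w],None,fx=k,fy=k,interpolation=cv2.INTER_CUBIC)
a=np.hstack([c(s,282,140,40,40,8),c(t,328,184,60,40,8)])   # 320 + 480 wide, 320 high
b=np.hstack([c(s,195,220,112,70,3.5714286)[:250],c(t,185,150,112,70,3.5714286)[:250]])
b=b[:, :800]
cv2.imwrite("pics/z.png",np.vstack([a,b]))
E
```

```text
(no output)
```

View pics/z.png

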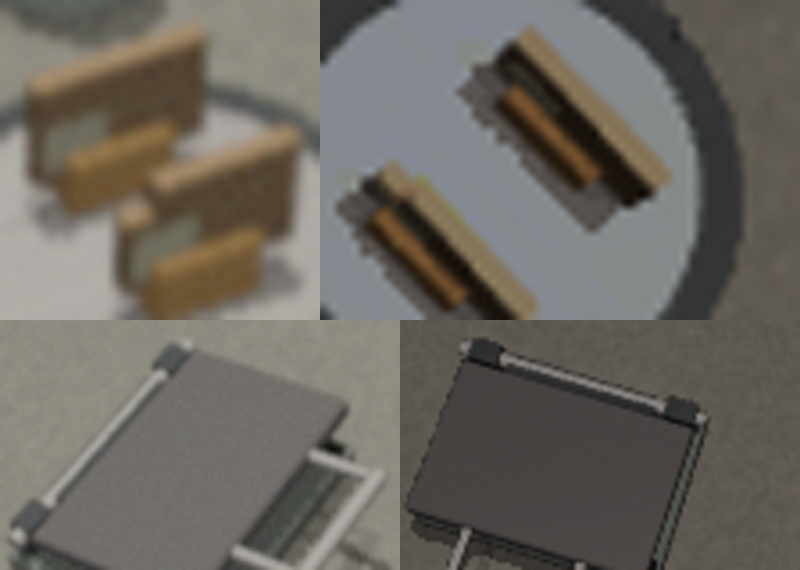

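```bash
cat > fit.py <<'E'
from h import *
from scipy.optimize import least_squares
np.set_printoptions(precision=2,suppress=True)
s=get_image("side");t=get_image("top")
Z=lambda u,v:(t,(328+(u-320)/8-.5+.5/8,184+v/8-.5)); S=lambda u,v:(s,(282+u/8-.5,140+v/8-.5))
obs=[(0,(33,4,44),Z(516,45)),(0,(33,-4,44),Z(530,28)),(0,(-33,4,44),Z(653,203)),(0,(-33,-4,44),Z(671,183)),
(1,(-33,-4,44),Z(539,304)),(1,(21,-4,44),Z(420,178)),(1,(21,4,44),Z(404,195)),
(0,(33,4,44),S(33,95)),(0,(-33,4,44),S(200,45)),(0,(33,4,0),S(33,182)),
(1,(-33,4,44),S(296,145)),(1,(33,4,32),S(120,232)),(1,(33,4,0),S(124,290)),(1,(21,4,44),S(152,198))]
def R(a): c,n=np.cos(a),np.sin(a); return np.array([[c,-n,0],[n,c,0],[0,0,1]])
def res(p):
    o=[]
    for k,q,(im,px) in obs:
        P=R(p[2])@(np.array(q)+[0,30*(2*k-1),0])+[p[0],p[1],82]
        o.append(proj(im,P)-px)
    return np.ravel(o)
r=least_squares(res,[540,-212,.8],loss="soft_l1");print(r.x);print(r.fun.reshape(-1,2))
print("tile centre",R(r.x[2])@[0,30,22]+[r.x[0],r.x[1],82])
L=lambda u,v:(s,(195+u/3.5714-.5,220+(v-320)/3.5714-.5)); M=lambda u,v:(t,(185+(u-400)/3.5714-.5,150+(v-320)/3.5714-.5))
ob=[("h",1,L(15,538)),("h",-1,L(190,345)),("h",1,M(463,348)),("h",-1,M(706,416)),
("b",1,(s,(279,291.5))),("b",-1,(s,(301.5,263.3))),("b",1,(t,(196.5,226))),("b",-1,(t,(230,236.3)))]
def pt(p,k,y):
    x,yy,a,th,w,b=p
    q=[85,w*y,40] if k=="h" else [85-190*np.cos(th),b*y,40+190*np.sin(th)]
    return R(a)@q+[x,yy,0]
f=lambda p:np.r_[np.ravel([proj(im,pt(p,k,y))-px for k,y,(im,px) in ob]),(p[5]-47)/10]
r=least_squares(f,[560,120,-.3,.2,95,47],loss="soft_l1");print(r.x);print(r.fun[:-1].reshape(-1,2))
p=r.x;c=lambda q:R(p[2])@q+[p[0],p[1],0]
print("hinge",c([85,0,40]),"bar",pt(p,"b",0),"spot",c([-100,0,130]),"yaw",p[2])
E
python3 fit.py
```

```text
[ 540.14 -217.45    0.75]
[[-0.17 -0.13]
 [ 0.37 -0.06]
 [ 0.39 -0.75]
 [ 0.43 -0.33]
 [-0.33  0.19]
 [ 0.08  0.16]
 [-0.24  0.11]
 [ 0.34  0.16]
 [ 1.17 -0.76]
 [ 0.2   1.53]
 [ 0.06 -0.  ]
 [-0.16  0.08]
 [-0.94  1.67]
 [ 0.02 -0.46]]
tile centre [ 519.78 -195.42  104.  ]
[568.6  115.78  -0.28   0.21  99.27  46.5 ]
[[ 0.38  1.32]
 [-0.07  0.41]
 [ 0.57  0.29]
 [ 0.22  1.59]
 [-0.04  0.54]
 [-1.02 -0.13]
 [ 0.49 -0.45]
 [ 0.36 -0.49]]
hinge [650.33  92.44  40.  ] bar [471.5  143.52  78.89] spot [472.44 143.25 130.  ] yaw -0.2782375836485303
```

```bash
cat > plan.py <<'E'
from h import *
from scipy.spatial.transform import Rotation as Ro
np.set_printoptions(precision=3,suppress=True)
def cur():
    s=readout.read_state(); q=s["orientation"]; return np.array(s["eef_pos"]),Ro.from_quat([*q[1:],q[0]]),s
def mk(y,z):
    y=np.array(y,float);y/=np.linalg.norm(y);z=np.array(z,float);z-=y*(y@z);z/=np.linalg.norm(z)
    return Ro.from_matrix(np.c_[np.cross(y,z),y,z])
def rows(p0,R0,p1,R1,n):
    """equal rows, straight line + constant-axis turn; shift in the tool frame at each row start"""
    rv=(R0.inv()*R1).as_rotvec(); out=[]
    for i in range(n):
        Ri=R0*Ro.from_rotvec(rv*i/n)
        out.append(np.r_[Ri.inv().apply((p1-p0)/n)/1000,rv/n])
    return np.array(out)
def log(s):
    import json; open("log.jsonl","a").write(json.dumps([*map(float,s["joints"]),*map(float,s["eef_pos"]),*map(float,s["orientation"])])+"\n")
yaw=-.278; lx=np.array([np.cos(yaw),np.sin(yaw),0]); ly=np.array([-lx[1],lx[0],0]); uz=np.array([0,0,1.])
hinge=np.array([650.3,92.4,40])
E
python3 - <<'E'
from plan import *
p,R,s=cur();log(s);print(s["time"],p,R.as_matrix())
for sg in(1,-1):
    R1=mk(sg*lx,-uz); print(sg,(R.inv()*R1).as_rotvec())
    print(rows(p,R,np.array([471.5,143.5,350]),R1,9))
E
```

```text
1.7 [174.479 521.591 404.704] [[-0.948  0.317 -0.   ]
 [ 0.317  0.948  0.   ]
 [ 0.     0.    -1.   ]]
1 [ 0.    -0.     1.526]
[[-0.045 -0.029  0.006  0.    -0.     0.17 ]
 [-0.049 -0.021  0.006  0.    -0.     0.17 ]
 [-0.052 -0.013  0.006  0.    -0.     0.17 ]
 [-0.053 -0.004  0.006  0.    -0.     0.17 ]
 [-0.053  0.005  0.006  0.    -0.     0.17 ]
 [-0.052  0.014  0.006  0.    -0.     0.17 ]
 [-0.048  0.023  0.006  0.    -0.     0.17 ]
 [-0.044  0.03   0.006  0.    -0.     0.17 ]
 [-0.038  0.037  0.006  0.    -0.     0.17 ]]
-1 [ 0.     0.    -1.616]
[[-0.045 -0.029  0.006  0.     0.    -0.18 ]
 [-0.039 -0.037  0.006  0.     0.    -0.18 ]
 [-0.031 -0.043  0.006  0.     0.    -0.18 ]
 [-0.023 -0.048  0.006  0.     0.    -0.18 ]
 [-0.014 -0.051  0.006  0.     0.    -0.18 ]
 [-0.005 -0.053  0.006  0.     0.    -0.18 ]
 [ 0.005 -0.053  0.006  0.     0.    -0.18 ]
 [ 0.014 -0.052  0.006  0.     0.    -0.18 ]
 [ 0.023 -0.048  0.006  0.     0.    -0.18 ]]
```

>>> jog_arm:
  steps:
    - [0.04, -0.045, -0.029, 0.006, 0, 0, 0.17]
    - [0.04, -0.049, -0.021, 0.006, 0, 0, 0.17]
    - [0.04, -0.052, -0.013, 0.006, 0, 0, 0.17]
    - [0.04, -0.053, -0.004, 0.006, 0, 0, 0.17]
    - [0.04, -0.053, 0.005, 0.006, 0, 0, 0.17]
    - [0.04, -0.052, 0.014, 0.006, 0, 0, 0.17]
    - [0.04, -0.048, 0.023, 0.006, 0, 0, 0.17]
    - [0.04, -0.044, 0.03, 0.006, 0, 0, 0.17]
    - [0.04, -0.038, 0.037, 0.006, 0, 0, 0.17]
    - [0.04, 0, 0, 0, 0, 0, 0]
    - [0.04, 0, 0, 0, 0, 0, 0]

```text
time: 3.08
eef_pos: [470.8, 144.0, 350.7]
orientation: [-0.0, 0.799, 0.601, 0.0]
wrist_force: [-0.3, -0.1, 0.7]
grip_width: 0.423
grasp_force: 0.0
```

```bash
python3 - <<'E'
from plan import *
p,R,s=cur();log(s);print(s["time"],p,R.as_matrix(),s["joints"],s["grip_width"])
R1=mk(lx,-uz); print(rows(p,R,np.array([471.5,143.5,260]),R1,1))
a=get_image("side");b=get_image("top")
save(b,"t1");save(a,"s1")
for q in ["lamp_bar","lamp_hinge","lamp_spot"]:
  for im in(a,b): print(q,[(np.array(x["pixel"]),round(x["p"],2)) for x in finder.landmark_of(im,q)[:2]])
print(proj(a,[471.5,143.5,79]),proj(b,[471.5,143.5,79]))
E
```

```text
3.075 [470.794 143.997 350.694] [[ 0.278  0.961 -0.001]
 [ 0.961 -0.278  0.001]
 [ 0.001 -0.001 -1.   ]] [ 0.181 -0.024  1.593  0.001  1.574  0.463] 0.4229513892848551
[[-0.     0.001  0.091 -0.001 -0.001 -0.003]]
lamp_bar [(array([286.9, 279.3]), 0.68)]
lamp_bar [(array([213.7, 232.1]), 0.91), (array([134.9, 269. ]), 0.47)]
lamp_hinge [(array([223.7, 253. ]), 0.74)]
lamp_hinge [(array([238. , 166.7]), 0.73), (array([281.4, 271.6]), 0.3)]
lamp_spot [(array([289.7, 263. ]), 0.96)]
lamp_spot [(array([207. , 228.1]), 0.93)]
[289.971 277.242] [213.651 230.666]
```

>>> jog_arm:
  steps:
    - [0.04, 0, 0, 0.045, 0, 0, 0]
    - [0.04, 0, 0, 0.046, 0, 0, 0]
    - [0.04, 0, 0, 0, 0, 0, 0]
    - [0, 0, 0, 0, 0, 0, 0]
    - [0, 0, 0, 0, 0, 0, 0]
    - [0, 0, 0, 0, 0, 0, 0]
    - [0, 0, 0, 0, 0, 0, 0]

```text
time: 4.35
eef_pos: [471.1, 144.1, 260.9]
orientation: [0.0, 0.799, 0.601, 0.001]
wrist_force: [-1.3, 1.3, 0.9]
grip_width: 0.118
grasp_force: 30.0
```

```bash
python3 - <<'E'
from plan import *
p,R,s=cur();log(s);print(s["time"],p,R.as_matrix()[:,2],s["joints"],s["grip_width"]*94,s["grasp_force"],s["wrist_force"])
g=p+180*R.as_matrix()[:,2]; print("bar",g)
d=hinge-g; print("r",np.hypot(d@lx,d[2]),"th",np.arctan2(-d[2],d@lx), d@ly)
# arc rows: tool stays upright; bar on circle r=190 from th0 to 1.07
import sys
th0=np.arctan2(-d[2],d@lx); n=11; th=np.linspace(th0,1.06,n+1)
P=np.array([-190*np.cos(th),190*np.sin(th)]).T; D=np.diff(P,axis=0)
print(D)
E
```

```text
4.35 [471.122 144.084 260.865] [ 0.002  0.001 -1.   ] [0.181 0.035 1.717 0.001 1.388 0.463] 11.045845544029273 29.99825119972229 [-1.303  1.33   0.908]
bar [471.421 144.283  80.865]
r 190.67993373202108 th 0.2159894191060319 -0.8002776167751406
[[ 3.667 14.106]
 [ 4.738 13.783]
 [ 5.78  13.38 ]
 [ 6.789 12.897]
 [ 7.758 12.339]
 [ 8.681 11.708]
 [ 9.552 11.008]
 [10.368 10.243]
 [11.123  9.418]
 [11.812  8.538]
 [12.432  7.608]]
```

>>> jog_arm:
  steps:
    - [0, 0, 0.0037, -0.0141, 0, 0, 0]
    - [0, 0, 0.0047, -0.0138, 0, 0, 0]
    - [0, 0, 0.0058, -0.0134, 0, 0, 0]
    - [0, 0, 0.0068, -0.0129, 0, 0, 0]
    - [0, 0, 0.0078, -0.0123, 0, 0, 0]
    - [0, 0, 0.0087, -0.0117, 0, 0, 0]
    - [0, 0, 0.0096, -0.011, 0, 0, 0]
    - [0, 0, 0.0104, -0.0102, 0, 0, 0]
    - [0, 0, 0.0111, -0.0094, 0, 0, 0]
    - [0, 0, 0.0118, -0.0085, 0, 0, 0]
    - [0, 0, 0.0124, -0.0076, 0, 0, 0]
    - [0, 0, 0, 0, 0, 0, 0]

```text
time: 5.85
eef_pos: [558.6, 118.8, 391.6]
orientation: [-0.001, 0.799, 0.601, 0.001]
wrist_force: [-12.0, 3.9, 16.4]
grip_width: 0.116
grasp_force: 30.0
```

```bash
python3 - <<'E'
from plan import *
p,R,s=cur();log(s);print(s["time"],p,R.as_matrix()[:,2],s["joints"],s["grip_width"]*94,s["grasp_force"],s["wrist_force"])
g=p+180*R.as_matrix()[:,2]; d=hinge-g; print("r",np.hypot(d@lx,d[2]),"th",np.arctan2(-d[2],d@lx))
E
```

```text
5.85 [558.586 118.777 391.573] [ 0.     0.003 -1.   ] [0.109 0.137 1.342 0.003 1.662 0.39 ] 10.940556505003252 30.011872351169586 [-12.028   3.865  16.354]
r 196.3874196489675 th 1.0626494241014794
```

>>> jog_arm:
  steps:
    - [0.04, 0, 0, 0, 0, 0, 0]
    - [0.04, 0, 0, 0, 0, 0, 0]
    - [0.04, 0, 0, 0, 0, 0, 0]
    - [0.04, 0, 0, -0.03, 0, 0, 0]
    - [0.04, 0, 0, -0.04, 0, 0, 0]
    - [0.06, 0, -0.04, -0.04, 0, 0, 0]
    - [0.094, 0, -0.06, 0, 0, 0, 0]
    - [0.094, 0, -0.06, 0, 0, 0, 0]
    - [0.094, 0, 0, 0, 0, 0, 0]

```text
time: 6.98
eef_pos: [403.5, 162.9, 495.5]
orientation: [0.0, 0.799, 0.602, 0.001]
wrist_force: [0.7, -0.6, -0.2]
grip_width: 0.817
grasp_force: 0.0
```

```bash
python3 - <<'E'
from plan import *
p,R,s=cur();log(s);print(s["time"],p,R.as_matrix()[:,2],s["joints"],s["grip_width"]*94,s["wrist_force"])
a=get_image("side");b=get_image("top")
save(b,"t2");save(a,"s2")
for q in ["lamp_bar"]:
  for im in(a,b): print(q,[(np.array(x["pixel"]),round(x["p"],2)) for x in finder.landmark_of(im,q)[:2]])
  print(tri(a,finder.landmark_of(a,q)[0]["pixel"],b,finder.landmark_of(b,q)[0]["pixel"]))
for th in(.95,1.05,1.15):
  P=hinge-190*np.cos(th)*lx+190*np.sin(th)*uz; print(th,P,proj(a,P),proj(b,P))
c=lambda im,x,y:cv2.resize(im["pixels"][y:y+110,x:x+100,::-1],None,fx=4,fy=4,interpolation=cv2.INTER_CUBIC)
cv2.imwrite("pics/z2.png",np.hstack([c(a,215,190),c(b,180,140)]))
E
```

```text
6.975 [403.528 162.948 495.525] [ 0.002  0.    -1.   ] [ 0.253 -0.17   1.44  -0.     1.87   0.533] 76.76925020437801 [ 0.657 -0.588 -0.178]
lamp_bar [(array([250.4, 223.4]), 0.57), (array([394.2, 159.7]), 0.49)]
lamp_bar [(array([214.4, 191.6]), 0.87)]
(array([560.717, 124.494, 212.616]), np.float64(9.421086838406397))
0.95 [544.023 122.73  194.549] [260.616 230.439] [215.765 197.725]
1.05 [559.391 118.344 204.81 ] [254.228 224.286] [217.183 190.729]
1.15 [575.667 113.699 213.425] [247.486 218.446] [218.853 183.349]
```

View pics/z2.png

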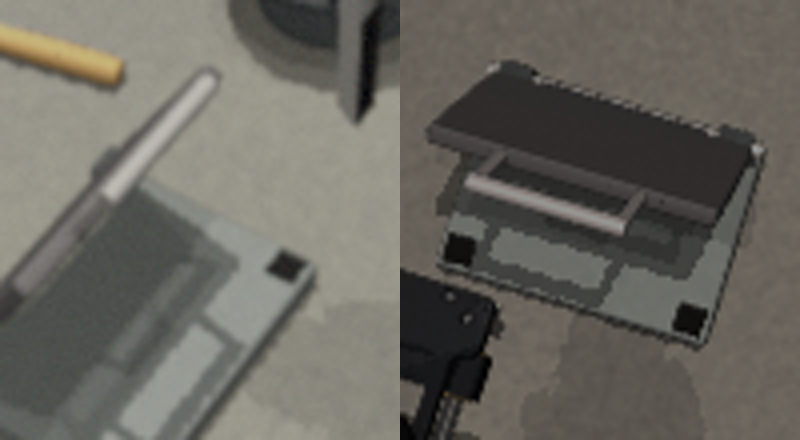

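```bash
cat >> plan.py <<'E'
ty=.75; tx=np.array([np.cos(ty),np.sin(ty),0]); tn=np.array([-tx[1],tx[0],0]); tc=np.array([519.8,-195.4,104])
ap=(-tn-uz)/2**.5
E
python3 - <<'E'
from plan import *
b=get_image("top")
e=(onz(b,(190-.4,206.6),20)+onz(b,(255.4,225.8),20))/2; v=onz(b,(255.4,225.8),20)-onz(b,(190-.4,206.6),20)
print("edge",e,np.linalg.norm(v),"yaw",np.arctan2(v[0],-v[1])," spot",e-45*lx)
p,R,s=cur()
R1=mk(-tn+uz,ap)
print((R.inv()*R1).magnitude()); print(rows(p,R,tc-260*ap,R1,9))
E
```

```text
edge [515.706 129.91   20.   ] 193.27130706927346 yaw -0.26548122595956597  spot [472.434 142.259  20.   ]
0.9443854567019548
[[-0.024  0.006  0.023 -0.085 -0.023  0.057]
 [-0.023  0.005  0.024 -0.085 -0.023  0.057]
 [-0.023  0.004  0.025 -0.085 -0.023  0.057]
 [-0.022  0.003  0.026 -0.085 -0.023  0.057]
 [-0.021  0.002  0.026 -0.085 -0.023  0.057]
 [-0.02   0.001  0.027 -0.085 -0.023  0.057]
 [-0.02  -0.     0.028 -0.085 -0.023  0.057]
 [-0.019 -0.001  0.028 -0.085 -0.023  0.057]
 [-0.018 -0.003  0.028 -0.085 -0.023  0.057]]
```

>>> jog_arm:
  steps:
    - [0.094, -0.024, 0.006, 0.023, -0.085, -0.023, 0.057]
    - [0.094, -0.023, 0.005, 0.024, -0.085, -0.023, 0.057]
    - [0.094, -0.023, 0.004, 0.025, -0.085, -0.023, 0.057]
    - [0.094, -0.022, 0.003, 0.026, -0.085, -0.023, 0.057]
    - [0.094, -0.021, 0.002, 0.026, -0.085, -0.023, 0.057]
    - [0.094, 0, 0, 0, 0, 0, 0]

```text
time: 8.07
eef_pos: [398.8, 37.7, 376.8]
orientation: [0.201, 0.858, 0.467, 0.078]
wrist_force: [-0.6, 0.5, -0.5]
grip_width: 0.997
grasp_force: 0.0
```

```bash
python3 -c "
from plan import *
p,R,s=cur();log(s);print(s['joints'])"
```

```text
[ 0.063 -0.345  1.837 -0.304  1.338  0.66 ]
```

>>> jog_arm:
  steps:
    - [0.094, -0.02, 0.001, 0.027, -0.085, -0.023, 0.057]
    - [0.094, -0.02, 0, 0.028, -0.085, -0.023, 0.057]
    - [0.094, -0.019, -0.001, 0.028, -0.085, -0.023, 0.057]
    - [0.094, -0.018, -0.003, 0.028, -0.085, -0.023, 0.057]
    - [0.094, 0, 0, 0, 0, 0, 0]

```text
time: 8.7
eef_pos: [393.6, -60.6, 285.7]
orientation: [0.353, 0.861, 0.338, 0.139]
wrist_force: [-0.5, 0.1, 0.0]
grip_width: 1.003
grasp_force: 0.0
```

```bash
cat > kin.py <<'E'
from plan import *
from scipy.optimize import least_squares
import json,itertools
ey=lambda a:Ro.from_rotvec([0,a,0]); ez=lambda a:Ro.from_rotvec([0,0,a])
# zero pose: arm straight up; q2,q3,q5 pitch about +y (forward); j4 roll about forearm z; tool z along link
def fk(q,k,s4=1,s6=1):
    h,a1,L2,a3,L4,L6,d,e=k
    R=ez(q[0]); p=np.array([0,0,h])+R.apply([a1,d,0]); R=R*ey(q[1]); p=p+R.apply([0,0,L2])
    R=R*ey(q[2]); p=p+R.apply([a3,0,L4]); R=R*ez(s4*q[3]); p=p+R.apply([0,e,0]); R=R*ey(q[4]); p=p+R.apply([0,0,L6]); R=R*ez(s6*q[5])
    return p,R
E
python3 - <<'E'
from kin import *
p,R,s=cur();log(s);print(s["joints"],s["time"],p)
D=np.array([json.loads(l) for l in open("log.jsonl")])
for s4,s6 in itertools.product((1,-1),(1,-1)):
    Rm=[Ro.from_quat([*d[10:],d[9]]) for d in D]
    # constant tool offset rotation
    k0=[300,0,350,0,350,100,0,57]
    offs=[fk(d[:6],k0,s4,s6)[1].inv()*r for d,r in zip(D,Rm)]
    m=Ro.concatenate(offs).mean(); er=max((m.inv()*o).magnitude() for o in offs)
    r=least_squares(lambda k:np.ravel([fk(d[:6],k,s4,s6)[0]-d[6:9] for d in D]),k0)
    print(s4,s6,er,m.as_matrix().round(2).tolist(),r.x,np.abs(r.fun).max())
E
```

```text
[-0.123 -0.367  2.096 -0.631  0.872  0.98 ] 8.7 [393.556 -60.595 285.707]
1 1 6.748532924905811e-16 [[0.0, -1.0, 0.0], [1.0, 0.0, 0.0], [-0.0, 0.0, 1.0]] [152.6     0.    449.    100.7   499.8   151.435  56.6     0.   ] 1.7053025658242404e-13
1 -1 1.1889898188128079 [[-0.83, -0.55, -0.0], [0.55, -0.83, -0.0], [-0.0, -0.0, 1.0]] [152.6     0.    449.    100.7   499.8   151.435  56.6     0.   ] 1.7053025658242404e-13
-1 1 1.0326977805901232 [[0.11, -0.98, -0.16], [0.98, 0.13, -0.12], [0.14, -0.14, 0.98]] [ 19.797  10.14  263.271   9.893 502.274 -73.356 -45.223  96.886] 22.5811261281998
-1 -1 1.0633879426495678 [[-0.73, -0.67, 0.09], [0.65, -0.73, -0.2], [0.2, -0.09, 0.98]] [ 19.797  10.14  263.271   9.893 502.274 -73.356 -45.223  96.886] 22.5811261281998
```

```bash
cat >> kin.py <<'E'
K=[152.6,0,449,100.7,499.8,151.435,56.6,0]; TO=ez(np.pi/2)
LO=np.array([-3.1,-.76,.27,-1.08,.17,-2.57]);HI=np.array([3.1,2.03,2.55,4.22,2.65,2.57])
def ik(p,R,q0):
    def f(q):
        a,b=fk(q,K); return np.r_[(a-p)/100,((b*TO).inv()*R).as_rotvec()]
    return min((least_squares(f,np.clip(x,LO+.01,HI-.01),bounds=(LO,HI)) for x in (q0,)),key=lambda r:r.cost)
spot=np.array([472.4,142.8,130])
E
python3 - <<'E'
from kin import *
q0=[-.12,-.36,2.1,-.6,.87,0]
for sg in(1,-1):
  for t in (30,45,60):   # tilt of tool from vertical at grasp
    c,n=np.cos(np.radians(t)),np.sin(np.radians(t))
    a=-tn*n-uz*c; R=mk(sg*tx,a)
    # final: same tool-tile relation
    # tile x->-ly, tile y->uz, tile z->-lx
    aF=-uz*n+lx*c; RF=mk(-sg*ly,aF)
    for nm,pp,RR in(("g",tc-180*a,R),("lift",tc+[0,0,100]-180*a,R),("F",spot-180*aF,RF)):
      best=min((ik(pp,RR,np.r_[q0[:5],j6]) for j6 in(-1.5,0,1.5)),key=lambda r:r.cost)
      print(sg,t,nm,best.x,"%.4f"%best.cost)
E
```

```text
1 30 g [-0.318 -0.126  1.916 -0.311  0.907 -0.93 ] 0.0000
1 30 lift [-0.318 -0.202  1.774 -0.272  1.116 -1.004] 0.0000
1 30 F [ 0.514 -0.398  2.262 -0.707  0.652  2.57 ] 0.0515
1 45 g [-0.224 -0.191  2.087 -0.688  0.676 -0.552] 0.0000
1 45 lift [-0.224 -0.301  1.957 -0.546  0.872 -0.75 ] 0.0000
1 45 F [ 0.49  -0.345  2.13  -0.616  0.855  2.57 ] 0.0033
1 60 g [-0.158 -0.187  2.207 -1.08   0.574 -0.137] 0.0069
1 60 lift [-0.13  -0.332  2.123 -1.016  0.706 -0.292] 0.0000
1 60 F [ 0.386 -0.272  1.98  -0.366  1.037  2.359] 0.0000
-1 30 g [-0.318 -0.126  1.916 -0.311  0.907  2.211] 0.0000
-1 30 lift [-0.318 -0.202  1.774 -0.272  1.116  2.137] 0.0000
-1 30 F [ 0.633 -0.314  2.251 -1.08   0.822 -0.04 ] 0.0031
-1 45 g [-0.227 -0.192  2.086 -0.673  0.675  2.57 ] 0.0000
-1 45 lift [-0.224 -0.301  1.957 -0.546  0.872  2.391] 0.0000
-1 45 F [ 0.521 -0.331  2.134 -0.723  0.873 -0.427] 0.0000
-1 60 g [-0.231 -0.23   2.214 -0.751  0.45   2.57 ] 0.0339
-1 60 lift [-0.177 -0.358  2.113 -0.784  0.663  2.57 ] 0.0083
-1 60 F [ 0.386 -0.272  1.98  -0.366  1.037 -0.783] 0.0000
```

```bash
cat >> kin.py <<'E'
def pose(q): a,b=fk(q,K); return a,b*TO
def torows(p0,R0,wps):
    out=[]; p,R=p0,R0
    for P,RR in wps:
        r=np.r_[R.inv().apply(P-p)/1000,(R.inv()*RR).as_rotvec()].round(3); out.append(r)
        p=p+R.apply(r[:3])*1000; R=R*Ro.from_rotvec(r[3:])
    return np.array(out),p
def jrows(q0,q1,n):
    p,R=pose(q0); w=[pose(q0+(q1-q0)*i/n) for i in range(1,n+1)]
    zs=[(P+199*RR.as_matrix()[:,2])[2] for P,RR in w]
    return torows(p,R,w)[0],zs
T=np.radians(40); c_,n_=np.cos(T),np.sin(T)
aG=-tn*n_-uz*c_; RG=mk(-tx,aG); aF=-uz*n_+lx*c_; RF=mk(ly,aF); G=tc-[0,0,1.]
E
python3 - <<'E'
from kin import *
p,R,s=cur(); q0=s["joints"]
seed=[-.25,-.3,2.0,-.5,.8,2.3]
qp=ik(G-260*aG,RG,seed); qg=ik(G-180*aG,RG,seed); ql=ik(G+[0,0,130]-180*aG,RG,seed); qF=ik(spot-180*aF,RF,[.5,-.33,2.13,-.75,.85,-.3])
for r in(qp,qg,ql,qF): print(r.x,r.cost)
r,z=jrows(q0,qp.x,10); print(r.tolist(),min(z))
E
```

```text
[-0.173 -0.341  2.027 -0.505  0.931  2.415] 2.328969346346626e-22
[-0.256 -0.176  2.033 -0.534  0.742  2.434] 6.2859259319133315e-19
[-0.256 -0.29   1.851 -0.42   1.005  2.257] 4.138560035811145e-27
[ 0.567 -0.332  2.181 -0.875  0.843 -0.271] 2.8325770681474892e-30
[[0.0, 0.002, 0.0, 0.008, -0.002, 0.157], [0.0, 0.003, 0.0, 0.008, -0.002, 0.157], [0.001, 0.002, 0.0, 0.007, -0.004, 0.157], [0.001, 0.002, 0.0, 0.007, -0.004, 0.157], [0.002, 0.002, 0.0, 0.006, -0.005, 0.157], [0.002, 0.002, 0.0, 0.005, -0.006, 0.156], [0.001, 0.001, 0.0, 0.004, -0.007, 0.157], [0.003, 0.001, 0.0, 0.004, -0.007, 0.157], [0.002, 0.001, -0.0, 0.003, -0.008, 0.156], [0.002, 0.0, -0.0, 0.001, -0.008, 0.157]] 144.55106030360372
```

>>> jog_arm:
  steps:
    - [0.094, 0, 0.002, 0, 0.008, -0.002, 0.157]
    - [0.094, 0, 0.003, 0, 0.008, -0.002, 0.157]
    - [0.094, 0.001, 0.002, 0, 0.007, -0.004, 0.157]
    - [0.094, 0.001, 0.002, 0, 0.007, -0.004, 0.157]
    - [0.094, 0.002, 0.002, 0, 0.006, -0.005, 0.157]
    - [0.094, 0.002, 0.002, 0, 0.005, -0.006, 0.156]
    - [0.094, 0.001, 0.001, 0, 0.004, -0.007, 0.157]
    - [0.094, 0.003, 0.001, 0, 0.004, -0.007, 0.157]
    - [0.094, 0.002, 0.001, 0, 0.003, -0.008, 0.156]
    - [0.094, 0.002, 0, 0, 0.001, -0.008, 0.157]
    - [0.094, 0, 0, 0, 0, 0, 0]

```text
time: 10.07
eef_pos: [407.2, -72.1, 305.7]
orientation: [0.135, 0.861, -0.373, 0.317]
wrist_force: [-1.0, -0.1, -0.1]
grip_width: 0.997
grasp_force: 0.0
```

```bash
python3 - <<'E'
from kin import *
p,R,s=cur(); print(s["time"],s["joints"],p)
print(torows(p,R,[(G-(260-i*20)*aG,RG) for i in range(1,5)])[0].tolist())
b=get_image("top");a=get_image("side")
c=lambda im,x,y:cv2.resize(im["pixels"][y:y+80,x:x+80,::-1],None,fx=5,fy=5,interpolation=cv2.INTER_CUBIC)
def mark(im,col,off):
  for P in(tc+33*tx+22*uz,tc-33*tx+22*uz,tc+33*tx-22*uz,tc-33*tx-22*uz):
    u=proj(im,P+4*tn); cv2.circle(Z,(int((u[0]+.5-off[0])*5)+off[2],int((u[1]+.5-off[1])*5)),2,col,-1)
Z=np.ascontiguousarray(np.hstack([c(a,265,120),c(b,310,170)]))
mark(a,(0,0,255),(265,120,0));mark(b,(0,0,255),(310,170,400));cv2.imwrite("pics/z3.png",Z)
E
```

```text
10.075 [-0.17  -0.343  2.022 -0.505  0.93   2.414] [407.213 -72.081 305.748]
[[-0.003, 0.002, 0.023, -0.006, -0.006, 0.001], [0.0, -0.0, 0.02, 0.0, 0.0, -0.0], [0.0, -0.0, 0.02, 0.0, 0.0, -0.0], [0.0, -0.0, 0.02, 0.0, 0.0, -0.0]]
```

View pics/z3.png

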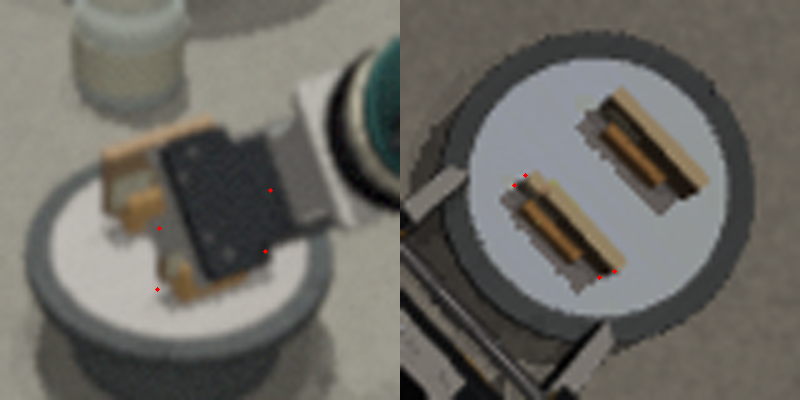

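>>> jog_arm:
  steps:
    - [0.094, -0.003, 0.002, 0.023, -0.006, -0.006, 0.001]
    - [0.094, 0, 0, 0.02, 0, 0, 0]
    - [0.094, 0, 0, 0.02, 0, 0, 0]
    - [0.094, 0, 0, 0.02, 0, 0, 0]
    - [0.094, 0, 0, 0, 0, 0, 0]
    - [0.094, 0, 0, 0, 0, 0, 0]

```text
time: 10.92
eef_pos: [439.4, -111.2, 238.5]
orientation: [0.137, 0.861, -0.376, 0.313]
wrist_force: [-0.2, -0.5, 0.0]
grip_width: 0.999
grasp_force: 0.0
```

```bash
python3 - <<'E'
from kin import *
p,R,s=cur(); print(s["time"],s["joints"],p-(G-180*aG),(R.inv()*RG).as_rotvec(),s["wrist_force"],s["grip_width"])
a=get_image("side");b=get_image("top")
c=lambda im,x,y:cv2.resize(im["pixels"][y:y+70,x:x+70,::-1],None,fx=5,fy=5,interpolation=cv2.INTER_CUBIC)
cv2.imwrite("pics/z4.png",np.hstack([c(a,265,130),c(b,310,180)]))
E
```

```text
10.925 [-0.257 -0.176  2.038 -0.537  0.739  2.438] [-1.504 -0.429 -2.363] [ 0.002  0.001 -0.001] [-0.179 -0.499  0.049] 0.9991586696602885
```

View pics/z4.png

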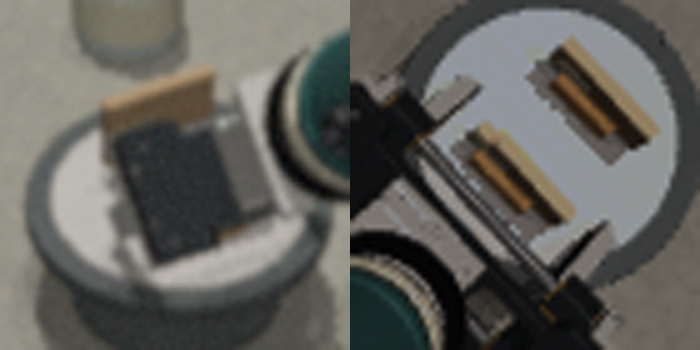

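>>> jog_arm:
  steps:
    - [0.05, 0, 0, 0, 0, 0, 0]
    - [0.05, 0, 0, 0, 0, 0, 0]
    - [0.05, 0, 0, 0, 0, 0, 0]
    - [0.05, 0, 0, 0, 0, 0, 0]
    - [0.05, 0, 0, 0, 0, 0, 0]

```text
time: 11.65
eef_pos: [439.3, -111.4, 238.0]
orientation: [0.137, 0.861, -0.376, 0.313]
wrist_force: [-0.6, 0.7, 0.5]
grip_width: 0.699
grasp_force: 30.0
```

```bash
python3 - <<'E'
from kin import *
p,R,s=cur(); print(s["time"],p-(G-180*aG),s["wrist_force"],s["wrist_torque"],s["grip_width"]*94,s["grasp_force"])
p1=p
print(torows(p,R,[(p+uz*d,RG) for d in(5,13,25,45,75,105,135)])[0].tolist())
E
```

```text
11.65 [-1.638 -0.654 -2.853] [-0.596  0.701  0.525] [ 0.231  0.317 -0.02 ] 65.69846247792762 29.999788105487823
[[0.003, 0.0, -0.004, 0.003, 0.001, -0.002], [0.005, 0.0, -0.006, -0.0, 0.0, 0.0], [0.008, 0.0, -0.009, -0.0, 0.0, 0.0], [0.013, 0.0, -0.015, -0.0, 0.0, 0.0], [0.019, 0.0, -0.023, -0.0, 0.0, 0.0], [0.019, 0.0, -0.023, -0.0, 0.0, 0.0], [0.02, -0.0, -0.023, -0.0, 0.0, 0.0]]
```

Gripped at 66 mm. Lift straight up.

>>> jog_arm:
  steps:
    - [0.05, 0.003, 0, -0.004, 0, 0, 0]
    - [0.05, 0.005, 0, -0.006, 0, 0, 0]
    - [0.05, 0.008, 0, -0.009, 0, 0, 0]
    - [0.05, 0.013, 0, -0.015, 0, 0, 0]
    - [0.05, 0.019, 0, -0.023, 0, 0, 0]
    - [0.05, 0.019, 0, -0.023, 0, 0, 0]
    - [0.05, 0.02, 0, -0.023, 0, 0, 0]
    - [0.05, 0, 0, 0, 0, 0, 0]

```text
time: 12.65
eef_pos: [440.3, -111.9, 376.9]
orientation: [0.137, 0.86, -0.376, 0.316]
wrist_force: [-1.0, -0.6, -0.8]
grip_width: 0.699
grasp_force: 30.0
```

```bash
python3 - <<'E'
from kin import *
p,R,s=cur(); print(s["time"],p,s["wrist_force"],s["grip_width"]*94,s["grasp_force"],s["joints"])
q0=s["joints"]; qF=ik(spot+60*uz-40*lx-180*aF,RF,[.5,-.33,2.13,-.75,.85,-.3]);print(qF.x,qF.cost)
qm=(q0+qF.x)/2
r,z=jrows(q0,qF.x,22)
for i in range(23):
    P,RR=pose(q0+(qF.x-q0)*i/22)
    if i%3==0: print(i,P,P+180*RR.as_matrix()[:,2],z[min(i,21)])
for x in r: print([0.05,*x.tolist()],"%.3f"%np.linalg.norm(x[3:]))
a=get_image("side");b=get_image("top")
c=lambda im,x,y:cv2.resize(im["pixels"][y:y+70,x:x+70,::-1],None,fx=5,fy=5,interpolation=cv2.INTER_CUBIC)
cv2.imwrite("pics/z5.png",np.hstack([c(a,265,115),c(b,310,180)]))
E
```

```text
12.65 [ 440.283 -111.866  376.892] [-0.979 -0.648 -0.846] 65.72557453749614 29.999508261680603 [-0.259 -0.295  1.844 -0.419  1.011  2.255]
[ 0.672 -0.459  2.134 -0.81   1.036 -0.346] 1.8082040914915217e-26
0 [ 440.283 -111.866  376.892] [ 519.709 -197.012  239.627] 222.18898233353173
3 [436.558 -59.685 366.575] [ 522.267 -141.142  230.86 ] 213.82645804376418
6 [426.933 -10.034 356.464] [519.419 -87.3   222.761] 206.1757536743225
9 [411.982  36.478 346.552] [511.693 -35.871 215.314] 199.21717236490647
12 [392.327  79.349 336.832] [499.608  12.858 208.498] 192.92742502143415
15 [368.623 118.181 327.296] [483.662  58.69  202.288] 187.2797493721037
18 [341.543 152.68  317.934] [464.315 101.502 196.658] 182.2440466713599
21 [311.757 182.653 308.734] [441.98  141.227 191.577] 177.78703541596434
[0.05, -0.012, -0.012, -0.006, 0.012, 0.005, -0.162] 0.163
[0.05, -0.011, -0.012, -0.006, 0.012, 0.007, -0.162] 0.163
[0.05, -0.009, -0.014, -0.006, 0.011, 0.009, -0.162] 0.163
[0.05, -0.007, -0.015, -0.007, 0.01, 0.012, -0.161] 0.162
[0.05, -0.004, -0.015, -0.006, 0.007, 0.013, -0.162] 0.163
[0.05,
[... 289 characters left out ...]
0.05, 0.007, -0.013, -0.007, -0.007, 0.017, -0.161] 0.162
[0.05, 0.008, -0.011, -0.007, -0.009, 0.017, -0.161] 0.162
[0.05, 0.009, -0.011, -0.008, -0.013, 0.015, -0.16] 0.161
[0.05, 0.011, -0.009, -0.007, -0.014, 0.014, -0.16] 0.161
[0.05, 0.011, -0.007, -0.007, -0.018, 0.012, -0.16] 0.161
[0.05, 0.012, -0.006, -0.007, -0.019, 0.01, -0.16] 0.161
[0.05, 0.012, -0.004, -0.008, -0.021, 0.007, -0.16] 0.162
[0.05, 0.013, -0.003, -0.007, -0.022, 0.004, -0.159] 0.161
[0.05, 0.012, -0.001, -0.008, -0.023, 0.001, -0.159] 0.161
[0.05, 0.012, 0.001, -0.007, -0.024, -0.002, -0.159] 0.161
[0.05, 0.012, 0.003, -0.008, -0.024, -0.006, -0.158] 0.160
[0.05, 0.011, 0.004, -0.008, -0.024, -0.009, -0.159] 0.161
```

View pics/z5.png

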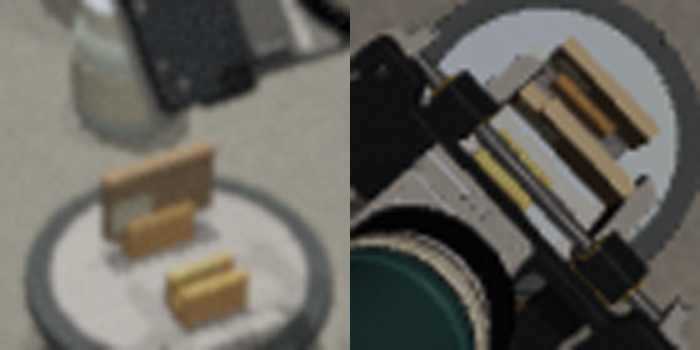

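```bash
python3 - <<'E'
from kin import *
p,R,s=cur(); q0=s["joints"]
qA=ik(np.array([460,-40,250])-180*aF,RF,[.2,-.33,2.13,-.5,.85,-.3]);print(qA.x,qA.cost)
r,z=jrows(q0,qA.x,21)
for i in range(0,22,4):
    P,RR=pose(q0+(qA.x-q0)*i/21); print(i,P,P+180*RR.as_matrix()[:,2])
for x in r: print([0.05,*x.tolist()],"%.3f"%np.linalg.norm(x[3:]))
E
```

```text
[-0.126 -0.728  2.149 -0.153  0.86  -1.372] 5.6757637777376085e-21
0 [ 439.525 -111.649  372.285] [ 517.777 -196.454  234.137]
4 [418.275 -87.817 375.238] [ 508.25  -164.558  239.535]
8 [396.724 -65.34  376.121] [ 497.859 -133.532  243.753]
12 [375.104 -44.274 375.01 ] [ 486.757 -103.493  246.844]
16 [353.648 -24.649 371.994] [475.101 -74.54  248.868]
20 [332.585  -6.476 367.175] [463.054 -46.755 249.892]
[0.05, -0.006, -0.0, -0.006, 0.019, 0.006, -0.169] 0.170
[0.05, -0.005, -0.001, -0.006, 0.018, 0.009, -0.168] 0.169
[0.05, -0.005, -0.003, -0.005, 0.016, 0.012, -0.169] 0.170
[0.05, -0.005, -0.003, -0.006, 0.014, 0.015, -0.168] 0.169
[0.05, -0.004, -0.004, -0.005, 0.011, 0.016, -0.169] 0.170
[0.05, -0.004, -0.004, -0.006, 0.008, 0.019, -0.168] 0.169
[0.05, -0.002, -0.005, -0.005, 0.005, 0.019, -0.169] 0.170
[0.05, -0.002, -0.006, -0.005, 0.002, 0.02, -0.168] 0.169
[0.05, -0.001, -0.005, -0.005, -0.002, 0.02, -0.169] 0.170
[0.05, 0.0, -0.006, -0.005, -0.005, 0.02, -0.168] 0.169
[0.05, 0.001, -0.006, -0.005, -0.008, 0.018, -0.168] 0.169
[0.05, 0.002, -0.005, -0.004, -0.011, 0.017, -0.169] 0.170
[0.05, 0.003, -0.005, -0.005, -0.014, 0.015, -0.168] 0.169
[0.05, 0.004, -0.004, -0.004, -0.016, 0.012, -0.168] 0.169
[0.05, 0.005, -0.004, -0.005, -0.018, 0.009, -0.168] 0.169
[0.05, 0.005, -0.003, -0.004, -0.019, 0.006, -0.168] 0.169
[0.05, 0.005, -0.002, -0.004, -0.02, 0.003, -0.168] 0.169
[0.05, 0.006, -0.001, -0.004, -0.02, -0.001, -0.168] 0.169
[0.05, 0.006, -0.0, -0.004, -0.019, -0.004, -0.168] 0.169
[0.05, 0.006, 0.001, -0.004, -0.019, -0.007, -0.168] 0.169
[0.05, 0.005, 0.001, -0.004, -0.017, -0.01, -0.168] 0.169
```

>>> jog_arm:
  steps:
    - [0.05, -0.006, 0, -0.006, 0.019, 0.006, -0.169]
    - [0.05, -0.005, -0.001, -0.006, 0.018, 0.009, -0.168]
    - [0.05, -0.005, -0.003, -0.005, 0.016, 0.012, -0.169]
    - [0.05, -0.005, -0.003, -0.006, 0.014, 0.015, -0.168]
    - [0.05, -0.004, -0.004, -0.005, 0.011, 0.016, -0.169]
    - [0.05, -0.004, -0.004, -0.006, 0.008, 0.019, -0.168]
    - [0.05, -0.002, -0.005, -0.005, 0.005, 0.019, -0.169]
    - [0.05, -0.002, -0.006, -0.005, 0.002, 0.02, -0.168]
    - [0.05, -0.001, -0.005, -0.005, -0.002, 0.02, -0.169]
    - [0.05, 0, -0.006, -0.005, -0.005, 0.02, -0.168]
    - [0.05, 0.001, -0.006, -0.005, -0.008, 0.018, -0.168]
    - [0.05, 0, 0, 0, 0, 0, 0]

```text
time: 14.25
eef_pos: [379.8, -49.5, 373.6]
orientation: [0.328, 0.789, 0.488, 0.18]
wrist_force: [0.4, -0.6, 0.1]
grip_width: 0.7
grasp_force: 30.0
```

```bash
python3 - <<'E'
from kin import *
p,R,s=cur(); q0=s["joints"]; print(q0,p,s["grip_width"]*94,s["wrist_force"])
qA=ik(np.array([480,-20,240])-180*aF,RF,[.2,-.33,2.13,-.5,.85,-.3]);print(qA.x,qA.cost)
r,z=jrows(q0,qA.x,11)
for x in r: print([0.05,*x.tolist()],"%.3f"%np.linalg.norm(x[3:]))
E
```

```text
[-0.19  -0.521  2.01  -0.28   0.933  0.356] [379.76  -49.457 373.633] 65.84552459384376 [ 0.397 -0.646  0.146]
[-0.029 -0.652  2.135 -0.261  0.819 -1.229] 3.30128615129624e-30
[0.05, 0.005, -0.005, -0.003, -0.011, 0.014, -0.153] 0.154
[0.05, 0.005, -0.004, -0.002, -0.014, 0.013, -0.154] 0.155
[0.05, 0.006, -0.003, -0.003, -0.014, 0.011, -0.153] 0.154
[0.05, 0.006, -0.002, -0.003, -0.017, 0.008, -0.153] 0.154
[0.05, 0.006, -0.002, -0.002, -0.017, 0.007, -0.153] 0.154
[0.05, 0.007, 0.0, -0.003, -0.018, 0.004, -0.153] 0.154
[0.05, 0.006, 0.0, -0.003, -0.018, 0.001, -0.153] 0.154
[0.05, 0.006, 0.002, -0.002, -0.019, -0.001, -0.152] 0.153
[0.05, 0.006, 0.002, -0.003, -0.018, -0.004, -0.153] 0.154
[0.05, 0.006, 0.003, -0.002, -0.018, -0.006, -0.152] 0.153
[0.05, 0.005, 0.004, -0.003, -0.016, -0.009, -0.152] 0.153
```

>>> jog_arm:
  steps:
    - [0.05, 0.005, -0.005, -0.003, -0.011, 0.014, -0.153]
    - [0.05, 0.005, -0.004, -0.002, -0.014, 0.013, -0.154]
    - [0.05, 0.006, -0.003, -0.003, -0.014, 0.011, -0.153]
    - [0.05, 0.006, -0.002, -0.003, -0.017, 0.008, -0.153]
    - [0.05, 0.006, -0.002, -0.002, -0.017, 0.007, -0.153]
    - [0.05, 0.007, 0, -0.003, -0.018, 0.004, -0.153]
    - [0.05, 0.006, 0, -0.003, -0.018, 0.001, -0.153]
    - [0.05, 0.006, 0.002, -0.002, -0.019, -0.001, -0.152]
    - [0.05, 0.006, 0.002, -0.003, -0.018, -0.004, -0.153]
    - [0.05, 0.006, 0.003, -0.002, -0.018, -0.006, -0.152]
    - [0.05, 0.005, 0.004, -0.003, -0.016, -0.009, -0.152]
    - [0.05, 0, 0, 0, 0, 0, 0]

```text
time: 15.75
eef_pos: [347.6, 17.9, 356.6]
orientation: [0.419, 0.126, 0.897, -0.058]
wrist_force: [0.3, 0.1, -0.8]
grip_width: 0.698
grasp_force: 30.0
```

```bash
python3 - <<'E'
from kin import *
p,R,s=cur(); q0=s["joints"]; print(q0,p,s["grip_width"]*94,s["wrist_force"],(R.inv()*RF).as_rotvec())
# tile centre offset in tool at grasp: estimated tc vs grasp point then
V=spot-40*lx+60*uz-180*aF; F=spot-180*aF
w=[(p+(V-p)*i/6,RF) for i in range(1,7)]+[(V+(F-V)*i/3,RF) for i in(1,2,3)]
r,pe=torows(p,R,w)
for (P,RR) in w: k=ik(P,RR,q0); q0=k.x; print(k.x,"%.1e"%k.cost)
for x in r: print([0.05,*x.tolist()])
print(pe-F)
E
```

```text
[-0.029 -0.652  2.133 -0.261  0.819 -1.226] [347.618  17.86  356.641] 65.608655650274 [ 0.262  0.08  -0.801] [-0.     0.001 -0.002]
[ 0.095 -0.648  2.148 -0.384  0.842 -1.061] 8.6e-22
[ 0.221 -0.631  2.157 -0.499  0.872 -0.897] 5.5e-22
[ 0.345 -0.603  2.16  -0.601  0.91  -0.74 ] 2.4e-22
[ 0.462 -0.564  2.157 -0.687  0.952 -0.595] 3.2e-23
[ 0.572 -0.515  2.149 -0.756  0.995 -0.464] 4.0e-24
[ 0.672 -0.459  2.134 -0.81   1.036 -0.346] 1.4e-24
[ 0.636 -0.422  2.153 -0.825  0.971 -0.327] 9.9e-25
[ 0.6   -0.379  2.169 -0.847  0.906 -0.302] 1.9e-23
[ 0.567 -0.332  2.181 -0.875  0.843 -0.271] 6.1e-22
[0.05, 0.016, 0.026, -0.006, -0.0, 0.001, -0.002]
[0.05, 0.017, 0.025, -0.007, -0.0, 0.0, 0.0]
[0.05, 0.016, 0.026, -0.006, -0.0, 0.0, 0.0]
[0.05, 0.017, 0.026, -0.006, -0.0, 0.0, 0.0]
[0.05, 0.016, 0.026, -0.007, -0.0, 0.0, 0.0]
[0.05, 0.016, 0.025, -0.006, -0.0, 0.0, 0.0]
[0.05, 0.007, 0.0, 0.023, -0.0, 0.0, 0.0]
[0.05, 0.007, 0.0, 0.023, -0.0, 0.0, 0.0]
[0.05, 0.007, 0.0, 0.023, -0.0, 0.0, 0.0]
[-0.593 -0.213 -0.141]
```

>>> jog_arm:
  steps:
    - [0.05, 0.016, 0.026, -0.006, 0, 0.001, -0.002]
    - [0.05, 0.017, 0.025, -0.007, 0, 0, 0]
    - [0.05, 0.016, 0.026, -0.006, 0, 0, 0]
    - [0.05, 0.017, 0.026, -0.006, 0, 0, 0]
    - [0.05, 0.016, 0.026, -0.007, 0, 0, 0]
    - [0.05, 0.016, 0.025, -0.006, 0, 0, 0]
    - [0.05, 0.007, 0, 0.023, 0, 0, 0]
    - [0.05, 0.006, 0, 0.024, 0, 0, 0]
    - [0.05, 0.005, 0, 0.025, 0, 0, 0]
    - [0.05, 0, 0, 0, 0, 0, 0]
    - [0.05, 0, 0, 0, 0, 0, 0]

```text
time: 17.12
eef_pos: [343.3, 178.9, 247.1]
orientation: [0.42, 0.125, 0.897, -0.059]
wrist_force: [0.3, -0.5, 0.0]
grip_width: 0.7
grasp_force: 30.0
```

```bash
python3 - <<'E'
from kin import *
p,R,s=cur(); print(s["time"],s["joints"],p-(spot-180*aF),s["grip_width"]*94,s["wrist_force"],(R.inv()*RF).as_rotvec(),s["qd"])
a=get_image("side");b=get_image("top")
def mk_(im,x,y):
  k=4;Z=np.ascontiguousarray(cv2.resize(im["pixels"][y:y+120,x:x+100,::-1],None,fx=k,fy=k,interpolation=cv2.INTER_CUBIC))
  for i,j in((33,22),(33,-22),(-33,22),(-33,-22),(21,22)):
    u=proj(im,spot-i*ly-j*lx+4*uz); cv2.circle(Z,(int((u[0]+.5-x)*k),int((u[1]+.5-y)*k)),3,(0,0,255) if i>0 else (0,255,0),-1)
  return Z
cv2.imwrite("pics/z6.png",np.hstack([mk_(a,230,190),mk_(b,170,160)]))
for q in("tile_mid","lamp_spot"): print(q,[[np.array(x["pixel"]) for x in finder.landmark_of(im,q)[:1]] for im in(a,b)],proj(a,spot),proj(b,spot))
E
```

```text
17.125 [ 0.557 -0.33   2.177 -0.874  0.836 -0.281] [ 3.531 -1.73   1.423] 65.79215840474147 [ 0.27  -0.516  0.007] [0.    0.003 0.001] [ 0.009 -0.018 -0.008 -0.001 -0.002 -0.006]
tile_mid [[array([289.2, 260. ])], [array([208.4, 228. ])]] [290.    263.331] [210.736 229.186]
lamp_spot [[array([288.7, 262.2])], []] [290.    263.331] [210.736 229.186]
```

View pics/z6.png

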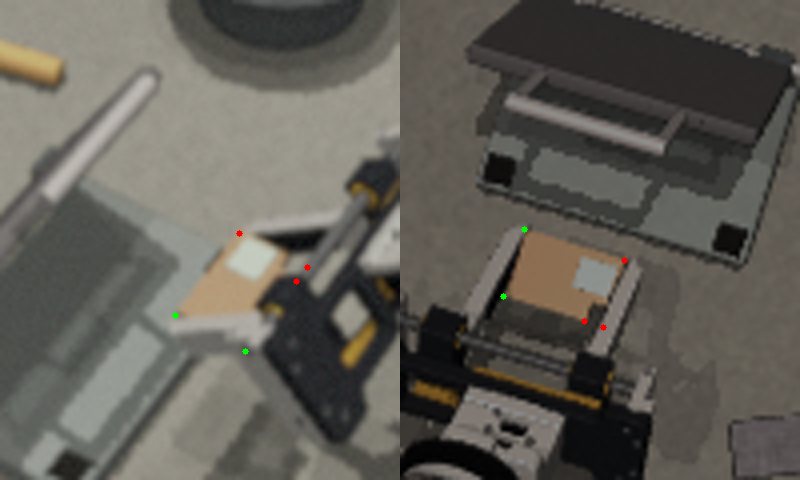

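```bash
python3 -c "
from cell import bot
print(bot.finish_job())"
```

```text
the job is handed in; nothing more can be done
None
```

I raised the lamp panel to about 60° and let go of it. The arm now holds the notched tile still at the viewing spot, level and label up with the notched end to the lamp's right. I handed the job in about 17 s into the 58 s allowed.

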